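Slide the specimen board home on the photo stand

ROBOT

A 7-joint arm with a two-finger parallel gripper is mounted at the origin on the work surface. World frame = base frame: x ahead of the robot, y to its left, z up, the work surface at z = 0. Lengths are in m, angles in degrees, forces in N, time in s.
With the tool pointing down it reaches from about 0.425 to 0.875 m from the base axis. Payload 4.7 kg.
Tool frame: the origin (TCP) lies at the very end of the fingers, on their centre line; the grasp point (between the pads) lies env.hold_point_z behind it (env.hold_point_z is the distance from the TCP to the grasp point, in m); z points along the fingers, y is the line along which they close (so a half turn about z gives the same grasp; the last joint's range is limited). The gripper opens to 87 mm and grips with 3 to 60 N. Pads are 19 mm wide; open, the fingers measure 117 mm over their backs; the gripper's body (75 mm by 190 mm) begins 51 mm behind the grasp point.
Start: joints at [-74.536, 18.392, -4.016, 83.108, 1.295, 78.541, -3.26], TCP at [0.164, 0.629, 0.223] pointing down, gripper open.
Joint ranges: [-163.93, 163.93], [-17.29, 119.83], [-79.2, 71.16], [3.27, 140.29], [-89.18, 269.18], [5.43, 117.66], [-154.24, 154.24]. Speed limits (degrees/s): [147.25, 147.25, 180, 180, 180, 180, 180].

INTERFACE

Orientations are given as [roll, pitch, yaw] about the fixed x, y, z axes, in that order (R = Rz(yaw) Ry(pitch) Rx(roll)).
In Python, from cell import env gives the robot as it stands.
- The arm moves only by the shell command python3 -m jog 'ROWS' [FORCE]. ROWS is JSON, a list of rows, each an object with "dp": the shift along the tool's x, y, z in cm, a list of three; "twist": the turn about the tool's z in degrees; "fingers": the opening, from 0 (shut) to 1 (fully open). A call has 1 to 8 rows; each row is the pose to reach, as a shift and turn from the pose commanded when the call began, along the tool's axes at that moment; what a row does not reach only later rows make up. A row lasts 1/8 s, in which the tool goes at most 62.5 mm and 10.7 degrees, less where a joint would pass 70% of its speed; a pose out of reach is approached as far as the arm can. A call with a gripper value outside its range is refused whole. The fingers move at their own pace and stop on an object; FORCE is the grip in N (left out, the last holds). Time passes only in rows, so rows that repeat a pose let the fingers close. It gives the time, the measured TCP pose, the force, the opening and the grip force at its end, in the units of the state.
- env.get_obs(): the state, without advancing time (a new reading comes with each control period).
- env.read_camera(name): name is "scene" or "side" or "wrist"; returns a dict with "pixels" (400x640x3 uint8, blue, green, red), "depth" (400x640 float32, m along the optical axis (not along the pixel's ray), 0 where there is no reading), "fx", "fy", "cx", "cy" (pixels), "k1" (the pictures are not rectified: a ray, as slopes to the right and down, at radius r is drawn at 1 + k1 r^2 times it, then the intrinsics apply), "rvec" (rotation vector, rad) and "tvec" (3), from world to camera coordinates, as OpenCV has them. Camera axes: x right, y down, z forward; pixel columns grow to the right and rows downward; lengths in m; the calibration is good to about 2 mm. A picture is of the moment at which its call begins.
- env.sign_off(): hands the job in; it is judged then, once.
The state is a dict: "time_s": time; "qpos": joint angles; "joint_velocities": joint speeds; "effort": joint torques, N m; "tool_pos": TCP position; "tool_rot": TCP orientation; "force": force on the tool from outside, world axes, zero at the start; "wrist_torque": the same for the moment, N m; "grip_width": finger opening in m; "grasp_force": force on a finger pad.
Only numpy, scipy, OpenCV 4.12 (cv2) and the standard library are available. Lean on these libraries where they do the work, as an engineer would, in place of code of your own. Each camera call takes 0.05 s, during which the arm holds its last target. There are 200 camera calls.

TASK

With a fingertip, gently push the white specimen board along the rails of the wooden photo stand, away from the stand's open end, until you feel it drop into its locating notches, and leave it sitting down in them. Do not lift the board or ram it, do not touch the little amber jar that rides standing on it, and leave the tin, the water bottle and the pot where they are.

Things in the scene. Friction and masses are not known exactly. Their poses are not given: they have to be found in the camera images.
- stand: Fixed low wooden photo stand (all sizes in mm), 340 long (x), 156 wide (y), 64 high; origin at the centre of its underside, on the desk. Its x axis runs along the rails, from the open end nearest the robot to the end stop (inner face x = 158). Bed top 30 high; two side walls 12 thick, inner faces at y = +-66, tops 64 high.
- rail_mid (a point): Point on the stand's midline at rail-top height, 44 above the desk, at stand x = 50: about the middle of where the board's origin can end. Aluminium strips at y = +-(43 to 57) and +-(23 to 37), bare bed between. Each strip has one red-floored notch, 24 long, 7 deep. The rails are adjustable: the board is home with its origin anywhere within 25 of this point in x.
- board: Loose white board, mm: 130 long (x), 128 wide, 14 thick, 0.3 to 0.55 kg, 2 to spare beside each side wall, on 4 steel feet 10 high. Origin: centre of the feet's underside; slab 10 to 24 above it; x axis as the stand's. It starts riding on the rails, origin 44 above the desk, at stand x = -65 to -20. Home, all feet drop together by 7: origin 37 above the desk, slab 47 to 61, level.
- push_point (a point): Middle of the board's rear edge face (the side towards the stand's open end), at half the slab's thickness: 61 above the desk riding, 54 home. Push here along the stand's x, tips 46 to 58 above the desk; rails are open above. Sliding takes about 1 to 3 N (waxed rails); once the feet have dropped, the notch ends stop it hard. Push slowly, under 0.06 m/s, and stop once it resists: at 0.25 m/s the feet slam into the notch end.
- jar: Closed amber specimen jar with black cap, 40 mm diameter, 45 high, 0.1 kg, standing loose on the board's front half; origin at the centre of its underside. It rides along and is not to be touched.
- tin: Bystander: yellow and green tin, 74 mm diameter, 95 mm high, beside the stand; origin at the centre of its underside.
- water: Bystander: clear water bottle with blue cap and label, 60 mm diameter, 150 mm high, beside the stand; origin at the centre of its underside.
- pot: Bystander: empty white ceramic pot, 72 mm diameter, 85 mm high, beside the stand; origin at the centre of its underside.
There are look-alikes about, which are no part of the job. Of the things like the board, leave any that is blue; of the rest the smaller one is meant.

How it is judged:
By the outcome, as a careful person would: the job done as asked, in the order asked, and still so for the second after the job is handed in, with the robot touching nothing.
It also fails if it takes over 38 s, if anything falls off the work surface, if the arm or the gripper's body presses on something with over 40 N, if the wrist force passes 120 N, or if a joint passes its speed limit or range.

## Working session

There is one attempt and no reset: what is moved stays moved. The work goes in short steps, Python scripts to look and compute and a shell command to move; the robot and the scene stay as the last step left them, time stands still between calls to the robot, and variables do not carry over. Pictures are saved under pics/ and viewed, at most 10 in all, crops included, and the job is handed in when it is done.

```bash
mkdir -p pics; ls
cat > h.py <<'E'
from cell import env
import numpy as np, cv2
def shot(n,f=None):
    c=env.read_camera(n)
    if f: cv2.imwrite('pics/'+f,c['pixels'])
    return c
def cloud(c):
    h,w=c['depth'].shape
    K=np.array([[c['fx'],0,c['cx']],[0,c['fy'],c['cy']],[0,0,1.]])
    u,v=np.meshgrid(np.arange(w),np.arange(h))
    p=np.stack([u,v],-1).reshape(-1,1,2).astype(float)
    s=cv2.undistortPoints(p,K,np.array([c['k1'],0,0,0,0.])).reshape(h,w,2)
    d=c['depth'][...,None]
    P=np.concatenate([s*d,d],-1)
    R=cv2.Rodrigues(np.array(c['rvec'],float))[0]
    W=(P-np.array(c['tvec']).ravel())@R
    W[c['depth']==0]=np.nan
    return W
E
python3 - <<'E'
from h import *
o=env.get_obs();print(o['time_s'],o['tool_pos'],o['tool_rot'],o['force'],env.hold_point_z,o['grip_width'])
for n in('scene','side'):
    c=shot(n,n+'1.png');np.save(n+'.npy',cloud(c))
E
```

```text
pics
0.0 [0.16440289 0.62831203 0.22145327] [-1.79891008e+02  5.14913668e-03  1.65343442e+02] [-1.07441948  0.59802932 -0.74678711] 0.0187 0.0872514115358701
```

View pics/scene1.png

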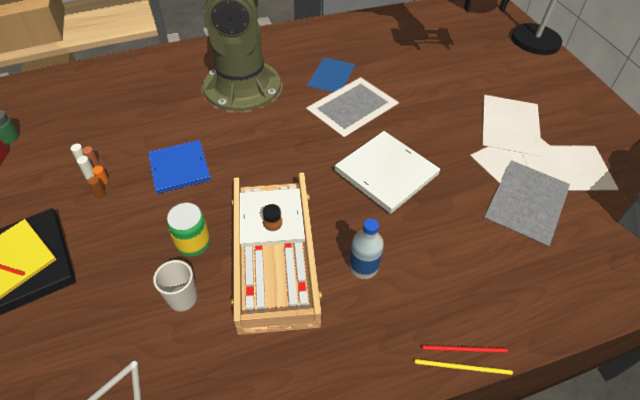

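View pics/side1.png

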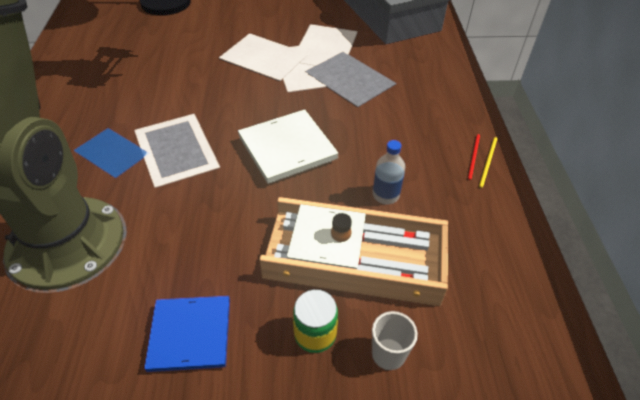

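Both views show the stand with its open end towards the robot. The small white board with its jar is at scene (270,217), and the larger decoy board lies loose at (387,170). The tin is at (188,230), the pot at (176,285) and the bottle at (366,250).

Run:
```python
from h import *
for n in('scene','side'):
    W=np.load(n+'.npy');im=cv2.imread(f'pics/{n}1.png');hsv=cv2.cvtColor(im,cv2.COLOR_BGR2HSV)
    x,y,z=W[...,0],W[...,1],W[...,2]
    m=np.zeros(z.shape,bool)
    if n=='scene': m[172:335,228:325]=1
    else: m[195:305,258:452]=1
    wood=m&(abs(z-.064)<.005)&(hsv[...,1]>70)&(hsv[...,2]>100)
    white=m&(abs(z-.068)<.006)&(hsv[...,1]<50)&(hsv[...,2]>150)
    for nm,k in(('wood',wood),('board',white)):
        k=cv2.morphologyEx(k.astype(np.uint8),cv2.MORPH_OPEN,np.ones((2,2)))>0
        P=W[k]; r=cv2.minAreaRect(P[:,:2].astype(np.float32)*1000)
        print(n,nm,k.sum(),r,np.round(cv2.boxPoints(r)),'z',np.median(P[:,2]))
    j=m&(z>.1)
    print('jar top',np.nanmedian(W[j],0),j.sum())
    for (u,v) in {'scene':[(188,215),(370,228),(175,268)],'side':[(316,305),(393,147),(393,325)]}[n]:print(u,v,np.round(W[v,u],3))
```

```text
scene wood 2245 ((558.9013671875, -52.68433380126953), (158.1839141845703, 391.4804992675781), 76.3827133178711) [[ 350.  -83.]
 [ 731. -176.]
 [ 768.  -22.]
 [ 387.   70.]] z nan
scene board 2729 ((519.4426879882812, -49.82639694213867), (124.70076751708984, 103.61903381347656), 176.00865173339844) [[ 578. -106.]
 [ 585.   -2.]
 [ 461.    6.]
 [ 454.  -97.]] z nan
jar top [ 0.55499554 -0.05478997  0.11190982] 274
188 215 [ 0.496 -0.212  0.094]
370 228 [0.671 0.1   0.147]
175 268 [ 0.592 -0.259  0.065]
side wood 2440 ((594.2671508789062, -41.33799743652344), (208.25296020507812, 351.491455078125), 77.89171600341797) [[ 401. -106.]
 [ 744. -180.]
 [ 788.   24.]
 [ 444.   97.]] z nan
side board 3216 ((529.2171630859375, -50.28271484375), (138.0976104736328, 127.12639617919922), 77.33235168457031) [[ 452. -104.]
 [ 576. -132.]
 [ 606.    3.]
 [ 482.   31.]] z nan
jar top [ 0.55044199 -0.05891711  0.11225906] 320
316 305 [ 0.497 -0.217  0.095]
393 147 [0.661 0.095 0.151]
393 325 [ 0.627 -0.235  0.05 ]
```

```bash
cat >> h.py <<'E'
def top(c,im,z,x0=.36,x1=.80,y0=-.20,y1=.10,s=1500):
    # rows: x growing downward from x0; cols: y from y0
    xs=np.arange(x0,x1,1/s);ys=np.arange(y0,y1,1/s)
    X,Y=np.meshgrid(xs,ys,indexing='ij')
    K=np.array([[c['fx'],0,c['cx']],[0,c['fy'],c['cy']],[0,0,1.]])
    P=np.stack([X,Y,0*X+z],-1).reshape(-1,3)
    R=cv2.Rodrigues(np.array(c['rvec'],float))[0]
    q=P@R.T+np.array(c['tvec']).ravel(); a=q[:,:2]/q[:,2:]; a=a*(1+c['k1']*(a**2).sum(1,keepdims=True))
    uv=(a*[c['fx'],c['fy']]+[c['cx'],c['cy']]).reshape(*X.shape,2).astype(np.float32)
    o=cv2.remap(im,uv[...,0],uv[...,1],cv2.INTER_LINEAR)
    for k in range(int(x0*50)+1,int(x1*50)+1):
        r=int((k/50-x0)*s); o[r,:8 if k%5 else 20]=(0,255,255)
    for k in range(int(np.ceil(y0*50)),int(y1*50)):
        r=int((k/50-y0)*s); o[:8 if k%5 else 20,r]=(0,255,255)
    return o
E
python3 - <<'E'
from h import *
L=[]
for n in('scene','side'):
    c=shot(n);L.append(top(c,c['pixels'],.066,.36,.75,-.19,.06))
o=np.hstack(L);print(o.shape);cv2.imwrite('pics/top1.png',o[:600,:800])
E
```

```text
(585, 750, 3)
```

View pics/top1.png

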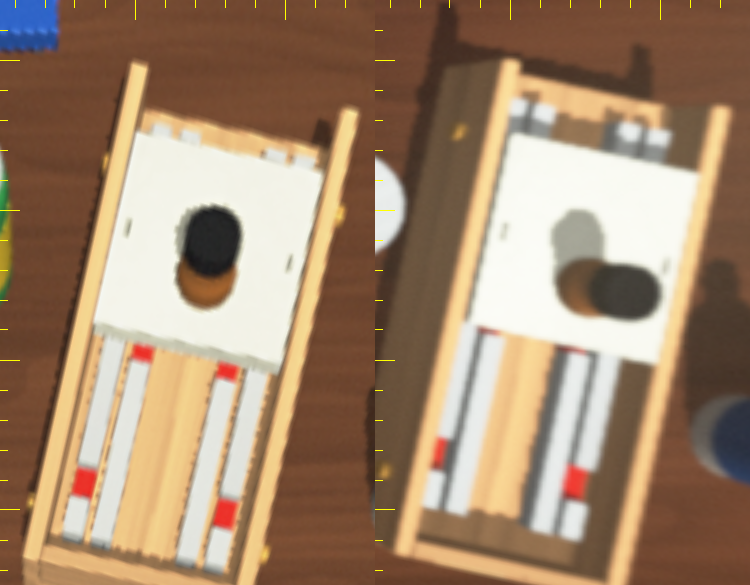

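The rectified views agree. Stand yaw is about -12.2°. The board's rear edge middle is at about (0.462, -0.037), which puts the board origin at stand x ≈ -60. The edge measures 127.5 mm against 128 given. So I expect a slide of about 85–135 mm. First I move round at height.

```bash
python3 -m jog '[{"dp":[-3,-2.7,0],"twist":-1,"fingers":0},{"dp":[-8,-7,0],"twist":-2.5,"fingers":0},{"dp":[-12.5,-11,0],"twist":-2.5,"fingers":0},{"dp":[-17,-15,0],"twist":-2.5,"fingers":0},{"dp":[-21.5,-19,0],"twist":-2.5,"fingers":0},{"dp":[-26,-23,0],"twist":-2.5,"fingers":0},{"dp":[-30.5,-27,0],"twist":-2.5,"fingers":0},{"dp":[-35,-31,0],"twist":-2.5,"fingers":0}]' 10
```

```text
time_s: 1.2
tool_pos: [0.4255, 0.2386, 0.2227]
tool_rot: [180.0, 0.0, 167.8]
force: [1.4, -0.2, 0.3]
grip_width: 0.0152
grasp_force: 0.0
```

```bash
python3 -m jog '[{"dp":[-2,-4,0],"twist":0,"fingers":0},{"dp":[-4,-9,0],"twist":0,"fingers":0},{"dp":[-5.5,-14,0],"twist":0,"fingers":0},{"dp":[-6.5,-19,0],"twist":0,"fingers":0},{"dp":[-7,-23,0],"twist":0,"fingers":0},{"dp":[-7,-25.5,0],"twist":0,"fingers":0},{"dp":[-6.9,-26.2,0],"twist":0,"fingers":0},{"dp":[-6.9,-26.2,0],"twist":0,"fingers":0}]'
python3 - <<'E'
from h import *
o=env.get_obs();print(o['tool_pos'],o['tool_rot'],o['force'],o['grip_width'])
c=shot('wrist');o=np.vstack([top(c,c['pixels'],.066,.40,.62,-.17,.09)]);print(o.shape);cv2.imwrite('pics/w1.png',c['pixels'])
E
```

```text
time_s: 2.2
tool_pos: [0.4369, -0.0297, 0.2226]
tool_rot: [180.0, 0.0, 167.9]
force: [-0.1, 1.0, -0.8]
grip_width: 0.0006
grasp_force: 0.0
[ 0.43694478 -0.02966529  0.22258525] [1.79957544e+02 7.92944273e-03 1.67855061e+02] [-0.14695398  0.99669388 -0.79588794] 0.0006290632640711394
(330, 390, 3)
```

View pics/w1.png

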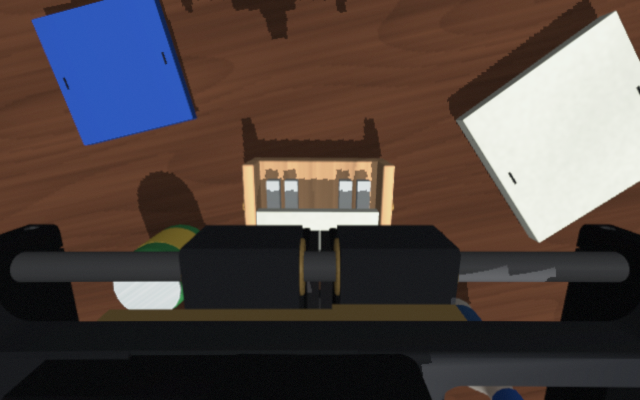

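The rear edge (row 210, columns 257–378) is square to the gripper and centred on the closed fingers (column 318). I descend behind it.

```bash
python3 -m jog '[{"dp":[0,0,2],"fingers":0,"twist":0},{"dp":[0,0,5],"fingers":0,"twist":0},{"dp":[0,0,8],"fingers":0,"twist":0},{"dp":[0,0,11],"fingers":0,"twist":0},{"dp":[0,0,14],"fingers":0,"twist":0},{"dp":[0,0,16],"fingers":0,"twist":0},{"dp":[0,0,17],"fingers":0,"twist":0},{"dp":[0,0,17],"fingers":0,"twist":0}]'
python3 - <<'E'
from h import *
c=shot('side');cv2.imwrite('pics/s2.png',cv2.resize(c['pixels'][180:320,200:460],None,fx=3,fy=3))
E
```

```text
time_s: 3.25
tool_pos: [0.4368, -0.0296, 0.0522]
tool_rot: [-180.0, -0.1, 167.9]
force: [0.5, -0.1, -0.2]
grip_width: 0.0005
grasp_force: 0.0
```

View pics/s2.png

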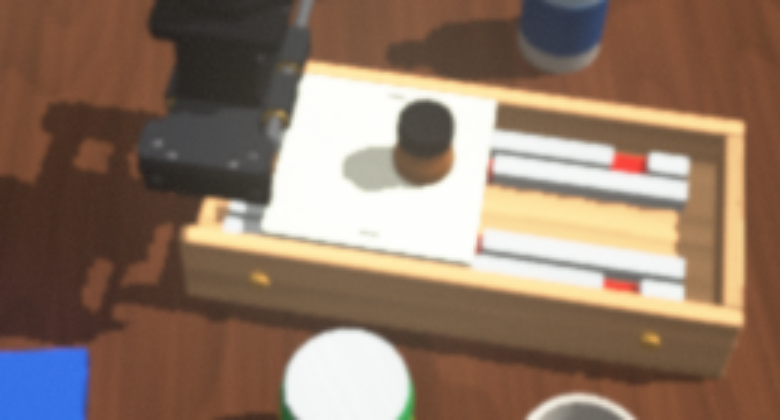

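The fingers are down behind the rear edge, with the jar well clear of the gripper. Now a slow push at 32 mm/s.

```bash
python3 -m jog '[{"dp":[-0.4,0,0],"fingers":0,"twist":0},{"dp":[-0.8,0,0],"fingers":0,"twist":0},{"dp":[-1.2,0,0],"fingers":0,"twist":0},{"dp":[-1.6,0,0],"fingers":0,"twist":0},{"dp":[-2.0,0,0],"fingers":0,"twist":0},{"dp":[-2.4,0,0],"fingers":0,"twist":0},{"dp":[-2.8,0,0],"fingers":0,"twist":0},{"dp":[-3.2,0,0],"fingers":0,"twist":0}]'
python3 -m jog '[{"dp":[-0.4,0,0],"fingers":0,"twist":0},{"dp":[-0.8,0,0],"fingers":0,"twist":0},{"dp":[-1.2,0,0],"fingers":0,"twist":0},{"dp":[-1.6,0,0],"fingers":0,"twist":0},{"dp":[-2.0,0,0],"fingers":0,"twist":0},{"dp":[-2.4,0,0],"fingers":0,"twist":0},{"dp":[-2.8,0,0],"fingers":0,"twist":0},{"dp":[-3.2,0,0],"fingers":0,"twist":0}]'
```

```text
time_s: 4.3
tool_pos: [0.4684, -0.037, 0.0524]
tool_rot: [-180.0, -0.0, 167.8]
force: [-0.6, 0.6, -0.2]
grip_width: 0.0004
grasp_force: 0.5
time_s: 5.3
tool_pos: [0.4998, -0.0438, 0.0526]
tool_rot: [180.0, 0.0, 167.8]
force: [-1.2, 0.6, 0.4]
grip_width: 0.0002
grasp_force: 0.5
```

```bash
python3 -m jog '[{"dp":[-0.3,0,0],"fingers":0,"twist":0},{"dp":[-0.6,0,0],"fingers":0,"twist":0},{"dp":[-0.9,0,0],"fingers":0,"twist":0},{"dp":[-1.2,0,0],"fingers":0,"twist":0},{"dp":[-1.5,0,0],"fingers":0,"twist":0},{"dp":[-1.8,0,0],"fingers":0,"twist":0},{"dp":[-2.1,0,0],"fingers":0,"twist":0},{"dp":[-2.4,0,0],"fingers":0,"twist":0}]'
python3 - <<'E'
from h import *
c=shot('scene');d=shot('side')
a=cv2.resize(c['pixels'][160:340,180:400],None,fx=2,fy=2);b=cv2.resize(d['pixels'][180:320,240:460],None,fx=2,fy=2)
cv2.imwrite('pics/m1.png',np.hstack([a[:280],b]))
cv2.imwrite('pics/m1.png',np.vstack([a,b])[:600] if 0 else cv2.copyMakeBorder(np.hstack([cv2.resize(a,(396,324)),cv2.resize(b,(396,324))]),0,0,0,0,0))
E
```

```text
time_s: 6.3
tool_pos: [0.5232, -0.0488, 0.0526]
tool_rot: [180.0, 0.0, 167.8]
force: [-1.4, 0.1, -0.3]
grip_width: 0.0005
grasp_force: 0.6
```

View pics/m1.png

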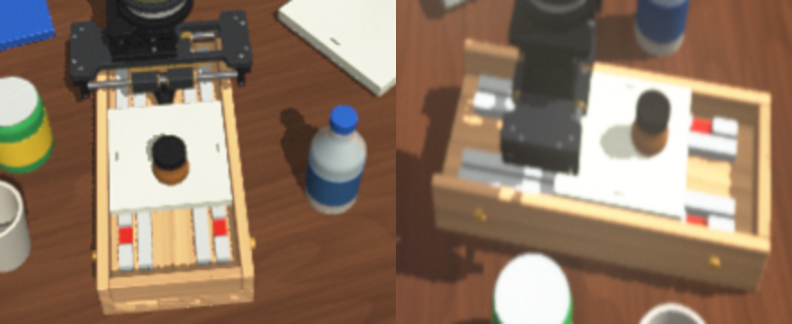

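The board slides freely (about 1.4 N), and the jar rides upright at (170,160) in the left crop. The front red notches are about 15 mm ahead of the board's front edge. I go on in short steps.

```bash
python3 -m jog '[{"dp":[-0.3,0,0],"fingers":0,"twist":0},{"dp":[-0.6,0,0],"fingers":0,"twist":0},{"dp":[-0.9,0,0],"fingers":0,"twist":0},{"dp":[-1.2,0,0],"fingers":0,"twist":0}]'
python3 - <<'E'
from h import *
# red notch pixels on floor z=.037, in stand x
c=shot('scene');W=top(c,c['pixels'],.037,.36,.80,-.20,.10,1000)
h=cv2.cvtColor(W,cv2.COLOR_BGR2HSV);m=((h[...,0]<8)|(h[...,0]>172))&(h[...,1]>170)&(h[...,2]>130)
n,l,s,ce=cv2.connectedComponentsWithStats(m.astype(np.uint8))
for i in range(1,n):
    if s[i,4]>30:
        x,y=.36+ce[i][1]/1000-.4177,-.2+ce[i][0]/1000+.027
        print(s[i,4],'stand x %.0f y %.0f'%(1000*(x*.977-y*.211)-170,1000*(x*.211+y*.977)))
cl=cloud(c)
E
```

```text
time_s: 6.9
tool_pos: [0.5349, -0.0514, 0.0525]
tool_rot: [180.0, -0.0, 167.8]
force: [-0.7, 0.6, 0.8]
grip_width: 0.0003
grasp_force: 0.6
233 stand x 95 y -51
226 stand x 95 y 48
```

```bash
python3 -m jog '[{"dp":[-0.25,0,0],"fingers":0,"twist":0},{"dp":[-0.5,0,0],"fingers":0,"twist":0},{"dp":[-0.75,0,0],"fingers":0,"twist":0},{"dp":[-1.0,0,0],"fingers":0,"twist":0}]'
python3 -m jog '[{"dp":[-0.25,0,0],"fingers":0,"twist":0},{"dp":[-0.5,0,0],"fingers":0,"twist":0},{"dp":[-0.75,0,0],"fingers":0,"twist":0}]'
```

```text
time_s: 7.45
tool_pos: [0.5446, -0.0534, 0.0525]
tool_rot: [180.0, -0.0, 167.8]
force: [-1.0, 0.5, -0.1]
grip_width: 0.0005
grasp_force: 0.6
time_s: 7.82
tool_pos: [0.5522, -0.0551, 0.0526]
tool_rot: [180.0, 0.0, 167.8]
force: [-0.7, 1.2, 0.0]
grip_width: 0.0007
grasp_force: 1.5
```

```bash
cat >> h.py <<'E'
def boardz():
    for n in('scene','side'):
        c=env.read_camera(n);W=cloud(c);h=cv2.cvtColor(c['pixels'],cv2.COLOR_BGR2HSV)
        x,y=W[...,0]-.4177,W[...,1]+.027
        X=1000*(x*.977-y*.211)-170;Y=1000*(x*.211+y*.977);Z=W[...,2]*1000
        m=(abs(Y)<62)&(Z>50)&(Z<78)&(h[...,1]<45)&(h[...,2]>150)&(X>-130)&(X<150)
        m=cv2.erode(m.astype(np.uint8),np.ones((3,3)))>0
        print(n,m.sum(),'z med %.1f'%np.median(Z[m]),'X',np.percentile(X[m],[1,99]).round(),end=' ')
        A=np.c_[X[m],Y[m],np.ones(m.sum())];print('slopes',np.linalg.lstsq(A,Z[m],rcond=None)[0][:2].round(3))
E
python3 -c 'from h import *;boardz()'
python3 -m jog '[{"dp":[-0.2,0,0],"fingers":0,"twist":0},{"dp":[-0.4,0,0],"fingers":0,"twist":0},{"dp":[-0.6,0,0],"fingers":0,"twist":0}]'
python3 -c 'from h import *;boardz()'
```

```text
scene 2801 z med 60.2 X [-17. 110.] slopes [-0.004  0.001]
side 2066 z med 60.9 X [-11. 107.] slopes [0.    0.001]
time_s: 8.3
tool_pos: [0.5577, -0.0562, 0.0526]
tool_rot: [180.0, -0.0, 167.8]
force: [-1.3, -0.4, 0.5]
grip_width: 0.0004
grasp_force: 0.6
scene 2899 z med 60.2 X [-11. 116.] slopes [-0.002  0.   ]
side 2042 z med 61.0 X [ -6. 113.] slopes [ 0.    -0.001]
```

The board top is now level at 60–61 mm, against 68 riding, so all the feet have dropped and the force is low. I back off and then lift away.

```bash
python3 -m jog '[{"dp":[0.5,0,0],"fingers":0,"twist":0},{"dp":[1.5,0,0],"fingers":0,"twist":0},{"dp":[3,0,0],"fingers":0,"twist":0},{"dp":[4,0,0],"fingers":0,"twist":0},{"dp":[4,0,-1],"fingers":0,"twist":0},{"dp":[4,0,-4],"fingers":0,"twist":0},{"dp":[4,0,-8],"fingers":0,"twist":0},{"dp":[4,0,-12],"fingers":0,"twist":0}]'
python3 -m jog '[{"dp":[2,0,-3],"fingers":0,"twist":0},{"dp":[4,0,-5],"fingers":0,"twist":0},{"dp":[5,0,-6],"fingers":0,"twist":0},{"dp":[5,0,-6],"fingers":0,"twist":0}]'
python3 - <<'E'
from h import *
boardz()
W=np.load('side.npy')[230:260,300:325];print('initial top z',np.nanmedian(W[...,2]))
c=shot('scene');d=shot('side')
a=cv2.resize(c['pixels'][160:340,150:400],(396,324));b=cv2.resize(d['pixels'][130:370,240:460],(396,324))
cv2.imwrite('pics/end.png',np.hstack([a,b]))
E
```

```text
time_s: 9.4
tool_pos: [0.519, -0.048, 0.1747]
tool_rot: [180.0, 0.1, 167.8]
force: [0.5, -0.1, -0.8]
grip_width: 0.0005
grasp_force: 0.0
time_s: 9.9
tool_pos: [0.4701, -0.0372, 0.2334]
tool_rot: [179.9, 0.1, 167.9]
force: [0.7, 0.2, -0.6]
grip_width: 0.0008
grasp_force: 0.0
scene 2775 z med 60.2 X [-10. 116.] slopes [-0.002 -0.001]
side 2693 z med 61.0 X [-11. 113.] slopes [-0.    -0.003]
initial top z 0.06797260361927494
```

View pics/end.png

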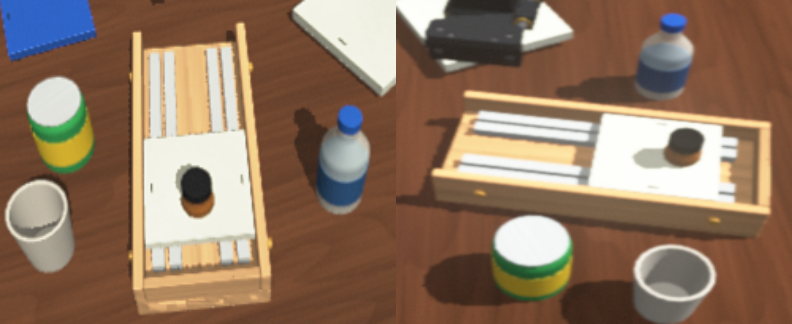

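The board sits level and down in the notches, with its top at 61 mm against 68 mm at the start. The jar stands upright at (196,190) in the left crop. The tin, pot and bottle have not moved, and the arm is clear.

```bash
python3 -c 'from cell import env;print(env.sign_off())'
```

```text
the job is handed in; nothing more can be done
None
```

The white board is down in its notches and level, its top at 61 mm against 68 mm at the start; the jar still stands on it, the tin, bottle and pot are where they were, and the job was handed in at about 10 s of the 38 s allowed.

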